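# Peel the top drip tray off its sticky stack and hold it out

### The job

Draw the yellow-handled retaining pin up out of its post and park it upright, fully home and let go, in the open notch of the red block on the same stand. Then take the stuck top drip tray by its orange corner tab and peel it off: raise that corner clearly first while the opposite corner stays down on the stack, then take the tray right off. Finish while still holding it in the gripper: level, open side up and still, centred over the green hand-over mat, about 20 cm above the bench, and leave the loose tools where they lie.

Things in the scene. Friction and masses are not known exactly. Their poses are not given: they have to be found in the camera images.
- tray_stand: Fixed steel stand, base 152 x 262 x 8 mm (x -76 to 76, y -165 to 97). Origin on the bench under the centre of its fixed black tray stack (142 x 186 mm, rim 80 mm up); z up. Past the stack's -y end a post 24 mm square, 86 mm high, at x = 38, y = -111, and a red block 48 mm wide, 80 mm high, at x = -38, y -156 to -110. Four brackets with rubber pads, 87 mm high, at x = +-72 to +-91, y = +-45.
- bore_mouth (a point): Centre of the bore's mouth on top of the post, 86 mm above the bench; bore 12 mm wide, 46 mm deep, vertical.
- park_notch (a point): Parking place: on top of the red block, 80 mm above the bench. Vertical slot 14 mm wide (along the stand's x), 48 mm deep, open at the top and to the stand's -y; its closed back is 8 mm to +y of this point, its open end 24 mm to -y. The parked pin has its shank here and its collar resting on the block.
- retaining_pin: Loose steel pin, about 90 g, upright in the post's bore, its collar on the post and lapping over the tray's rim. Origin: centre of the collar's underside, z along the pin. Shank below: 10 mm diameter, 40 mm long, tapered foot. Collar 48 mm across, 4 mm thick. Yellow round handle 20 mm diameter, 4 to 44 mm above the origin.
- top_tray: Loose black tray, about 80 g, nested in the stack: rim 144 (x) x 188 (y) x 5 mm, dish 22 mm deep below. Origin: centre of the rim's underside, near the centre of mass, 80 mm above the bench at the start; z up, axes as the stand's. Four tacky rubber pads grip its long sides (x = +-72, y = +-45 mm), each with about 3 N, and let go once the rim there is 7 mm up.
- tab (a point): Middle of the grip zone of the tray's orange upright tab at its corner (-x, +y): x = -67, y = 89, z = 32 mm in the tray's frame. A plate 8 mm thick, 34 mm long along the tray's (-1, +1) diagonal, 3 to 43 mm above the rim's underside; grip it across its thickness, along the tray's (1, 1). The tray's weight then acts 0.11 m to one side: grip firmly.
- tray_far (a point): Point on the rim's underside of the top tray at the corner opposite the tab (x = 62, y = -84, z = 0 mm in the tray's frame).
- seat_far (a point): Where that opposite corner rests on the stack before it is lifted (fixed to the stand, 80 mm above the bench).
- handover_mat: Green mat with black edges fixed on the bench, 150 x 190 x 5 mm; origin at its centre on the bench top.
- work_lamp: Bystander: small black and blue work lamp, 58 x 118 x 35 mm; origin under its centre.
- keyless_chuck: Bystander: silver drill chuck standing upright, 43 mm across, 50 mm high; origin under its centre.
- drift_punch: Bystander: grey drift punch lying on the bench, 12 x 148 x 12 mm, along its y axis; origin under its centre.

How it is judged:
On the way, in this order (a step that is already met when the one before it is completed fails the run):
1. the pin stands fully home in the park notch, let go, with the tray still stuck down (horizontal distance between retaining_pin and park_notch below 0.01 m and z of retaining_pin in the frame of tray_stand between 0.076 and 0.084 m and angle between retaining_pin's own z axis and vertical below 0.12 rad and contact force between the fingers and retaining_pin below 0.1 N and distance of top_tray from where it was at the start of the episode below 0.006 m), for 0.2 s.
2. the tab's corner is raised more than 15 mm while the opposite corner is still down on the stack (within 8 mm) (z of tab in the frame of tray_stand above 0.127 m and z of tray_far in the frame of tray_stand below 0.088 m and distance between tray_far and seat_far below 0.02 m).
At the end, for the whole second after the job is handed in: Pin home in the park notch (axis within 10 mm, collar within 4 mm of the block's top, tilt under 0.12 rad); tray held by the fingers alone, still, its centre within 50 mm of the mat's centre seen from above, its rim 150 to 260 mm above the bench, within 0.25 rad of level (horizontal distance between retaining_pin and park_notch below 0.01 m and z of retaining_pin in the frame of tray_stand between 0.076 and 0.084 m and angle between retaining_pin's own z axis and vertical below 0.12 rad and contact force between the fingers and top_tray above 1 N and contact force between top_tray and tray_stand below 0.05 N and horizontal distance between top_tray and handover_mat below 0.05 m and height (world z) of top_tray between 0.15 and 0.26 m and angle between top_tray's own z axis and vertical below 0.25 rad and linear speed of top_tray below 0.03 m/s and angular speed of top_tray below 0.2 rad/s); the arm keeps its last pose, push and grip.
It fails at once if a loose tool beside the work is shoved more than 30 mm (distance of any of work_lamp, keyless_chuck, drift_punch from where it was at the start of the episode above 0.03 m).
It also fails if it takes over 58 s, if anything falls off the work surface, if the arm or the gripper's body presses on something with over 40 N, if the wrist force passes 120 N, or if a joint passes its speed limit or range.

### The arm

A 6-joint arm with a two-finger parallel gripper is mounted at the origin on a cart in front of the work surface, level with it; the furniture and walls round the work are solid. World frame = base frame: x ahead of the robot, y to its left, z up, the work surface at z = 0. Lengths are in m, angles in rad, forces in N, time in s.
With the tool pointing down it reaches from about 0.3 to 0.875 m from the base axis. Payload 6.4 kg.
Tool frame: the origin (TCP) lies midway between the tips of the shut fingers; the grasp point (between the pads) lies 19 mm behind it; z points along the fingers, y is the direction in which the jaws open and shut (so a half turn about z gives the same grasp; the last joint's range is limited). The gripper opens to 85 mm and grips with 20 to 120 N. Pads are 22 mm wide; open, the fingers measure 114 mm over their backs; the gripper's body (76 mm by 85 mm) begins 54 mm behind the grasp point. The pads swing forward as they close: fully open they stand 13 mm farther back than shut.
Start: joints at [1.033, 0.181, 1.607, -0, 1.354, -0.206], TCP at [0.187, 0.544, 0.231] pointing down, gripper open.
Joint ranges: [-2.99, 2.99], [-0.89, 2.07], [0.3, 2.58], [-1.14, 4.28], [0, 2.63], [-3.12, 3.12]. Speed limits (rad/s): [2.57, 2.57, 3.01, 3.14, 3.14, 3.14].

### API

Orientations are given as a unit quaternion [w, x, y, z].
In Python, from bench import get_obs, camera, hand_in gives the robot as it stands.
- The arm moves only by the tool drive_tool, never from a script. Its argument "deltas" is a list of rows, each a list of 2 entries, a list of its own where there are three numbers: the shift along the world's x, y, z in m, then the turn about the world's z in rad. A call has 1 to 10 rows; each row shifts and turns the pose as measured when the row begins; what a row does not reach is not made up. A row lasts 1/10 s, in which the tool goes at most 50 mm and 8.59 degrees, less where a joint would pass 70% of its speed; a pose out of reach is approached as far as the arm can. A call is refused whole if a number of a shift passes 0.05 or a number of a turn 0.15, either way. A call with a gripper value outside its range is refused whole. "gripper" is the opening, from 0 (shut) to 1 (fully open), set as the call begins (left out, the last holds). The fingers move at their own pace and stop on an object; the grip force is fixed at half the most. Time passes only in rows, so rows that do not move let the fingers close. It gives the time, the measured TCP pose, the force and the opening at its end, in the units of the state.
- get_obs(): the state, without advancing time (a new reading comes with each control period).
- camera(name): name is "side" or "top" or "wrist"; returns a dict with "frame" (384x512x3 uint8, red, green, blue), "fx", "fy", "cx", "cy" (pixels), "k1" (the pictures are not rectified: a ray, as slopes to the right and down, at radius r is drawn at 1 + k1 r^2 times it, then the intrinsics apply), "eye" and "attitude" of the camera in the world. Camera axes: x right, y down, z forward; pixel columns grow to the right and rows downward; lengths in m; the calibration is good to about 2 mm. A picture is of the moment at which its call begins. There is no depth.
- hand_in(): hands the job in, once; it reports no verdict.
The state is a dict: "time_s": time; "q": joint angles; "dq": joint speeds; "joint_efforts": joint torques, N m; "eef_pos": TCP position; "eef_rot": TCP orientation; "wrist_force": force on the tool from outside, world axes, zero at the start; "torque": the same for the moment, N m; "opening": opening from 0.0 (shut) to 1.0 (fully open).
Only numpy, scipy, OpenCV 4.12 (cv2) and the standard library are available. Lean on these libraries where they do the work, as an engineer would, in place of code of your own. Each camera call takes 0.05 s, during which the arm holds its last target.

## Working session

There is one attempt and no reset: what is moved stays moved. The work goes in short steps, Python scripts to look and compute and a tool call to move; the robot and the scene stay as the last step left them, time stands still between calls to the robot, and variables do not carry over. Pictures are saved under pics/ and viewed, and the job is handed in when it is done.

Besides the shell and the picture viewer there is one more tool, called as name([rows], argument=value, ...), one row to a line, values as JSON. drive_tool: Moves the arm, as the interface text tells. Its arguments: {"type":"object","properties":{"deltas":{"type":"array","items":{"type":"array"}},"gripper":{"type":"number"}},"required":["deltas"]}

```bash
mkdir -p pics; ls; cat > h.py <<'E'
import numpy as np, cv2, pickle
from scipy.spatial.transform import Rotation as R
from bench import get_obs, camera, hand_in
def snap(n,tag):
    c=camera(n); cv2.imwrite(f'pics/{tag}.png',c['frame'][:,:,::-1]); pickle.dump(c,open(f'pics/{tag}.pkl','wb')); return c
def load(tag): return pickle.load(open(f'pics/{tag}.pkl','rb'))
def rot(c):
    a=np.array(c['attitude'],float)
    if a.shape==(3,3): return a
    return R.from_quat(np.r_[a[1:],a[0]]).as_matrix()
def proj(c,P):
    P=np.atleast_2d(P); p=(P-np.array(c['eye']))@rot(c)
    s=p[:,:2]/p[:,2:]; r2=(s**2).sum(1,keepdims=True); s=s*(1+c['k1']*r2)
    return s*[c['fx'],c['fy']]+[c['cx'],c['cy']]
def ray(c,uv):
    d=(np.array(uv,float)-[c['cx'],c['cy']])/[c['fx'],c['fy']]; s=d.copy()
    for _ in range(30): s=d/(1+c['k1']*(s**2).sum())
    return rot(c)@np.r_[s,1]
def atz(c,uv,z):
    v=ray(c,uv); e=np.array(c['eye']); return e+v*(z-e[2])/v[2]
E
python3 - <<'E'
from h import *
for n in('side','top','wrist'):
    c=snap(n,n+'0'); print(n,{k:np.round(v,4) if k!='frame' else 0 for k,v in c.items()})
print(get_obs())
E
```

```text
pics
side {'frame': 0, 'fx': np.float64(408.052), 'fy': np.float64(408.052), 'cx': np.float64(251.7802), 'cy': np.float64(194.6904), 'k1': np.float64(-0.0585), 'eye': array([ 0.2054, -0.7391,  0.9617]), 'attitude': array([-0.3891,  0.9047, -0.163 ,  0.0603])}
top {'frame': 0, 'fx': np.float64(496.3686), 'fy': np.float64(496.3686), 'cx': np.float64(255.4889), 'cy': np.float64(196.0801), 'k1': np.float64(-0.0531), 'eye': array([0.2725, 0.1461, 1.432 ]), 'attitude': array([-0.0586,  0.7075, -0.7011,  0.0676])}
wrist {'frame': 0, 'fx': np.float64(335.5281), 'fy': np.float64(335.5281), 'cx': np.float64(252.7605), 'cy': np.float64(190.909), 'k1': np.float64(0.0296), 'eye': array([0.1253, 0.5652, 0.3731]), 'attitude': array([0.1086, 0.8069, 0.5755, 0.0766])}
{'time_s': 0.15, 'q': array([ 1.03267616e+00,  1.81388735e-01,  1.60780426e+00,  1.37654852e-05,
        1.35380228e+00, -2.06297786e-01]), 'dq': array([-7.43169116e-04, -3.37592488e-03, -3.53232492e-03,  1.93722976e-04,
       -1.01931068e-03, -8.52898889e-05]), 'joint_efforts': array([ 7.87720128e-04, -4.45262611e+01, -3.51693034e+01, -2.56667736e-04,
        5.81481348e-03,  7.70005329e-06]), 'eef_pos': array([0.18706474, 0.54325756, 0.23056825]), 'eef_rot': array([-2.61308789e-04,  1.65152505e-01,  9.86267792e-01, -6.50845761e-04]), 'wrist_force': array([0.1728789 , 0.40084383, 0.22407857]), 'torque': array([-0.03301939,  0.00614567, -0.02143064]), 'opening': 1.000955119749009}
```

View pics/top0.png

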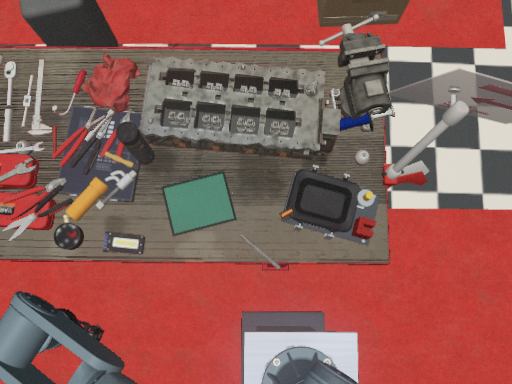

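View pics/side0.png

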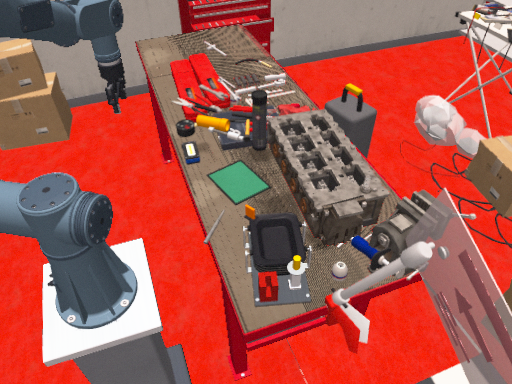

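View pics/wrist0.png

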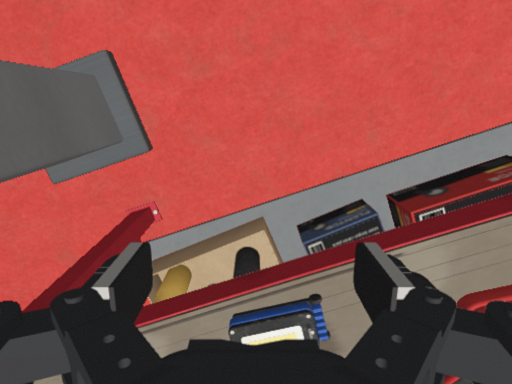

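The top view shows the stand near (325,205), the mat at (199,203), the pin at (367,198), and the red block at (365,228). I'll enlarge these next.

```bash
python3 - <<'E'
from h import *
c=load('top0'); f=c['frame'][:,:,::-1]
cv2.imwrite('pics/tz.png',cv2.resize(f[155:255,260:392],None,fx=6,fy=6,interpolation=cv2.INTER_CUBIC))
s=load('side0'); f=s['frame'][:,:,::-1]
cv2.imwrite('pics/sz.png',cv2.resize(f[195:310,230:360],None,fx=5,fy=5,interpolation=cv2.INTER_CUBIC))
E
```

```text
(no output)
```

View pics/tz.png

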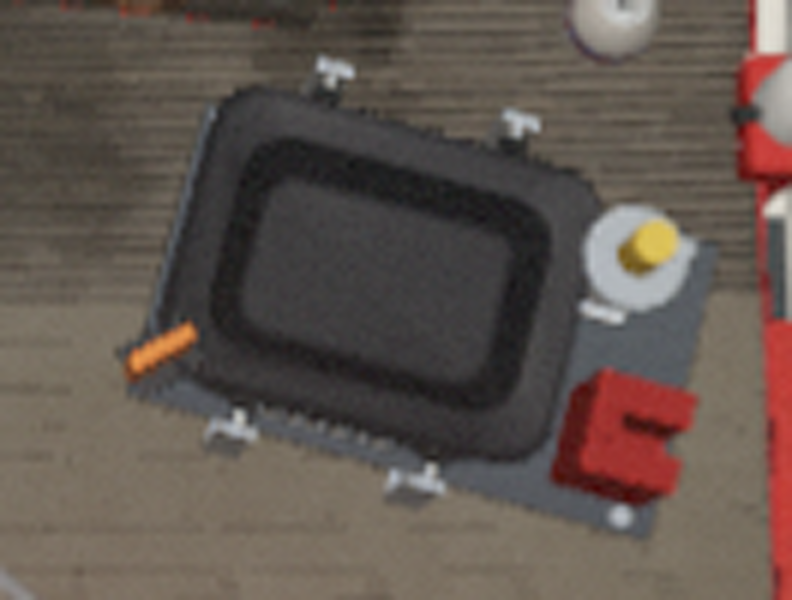

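View pics/sz.png

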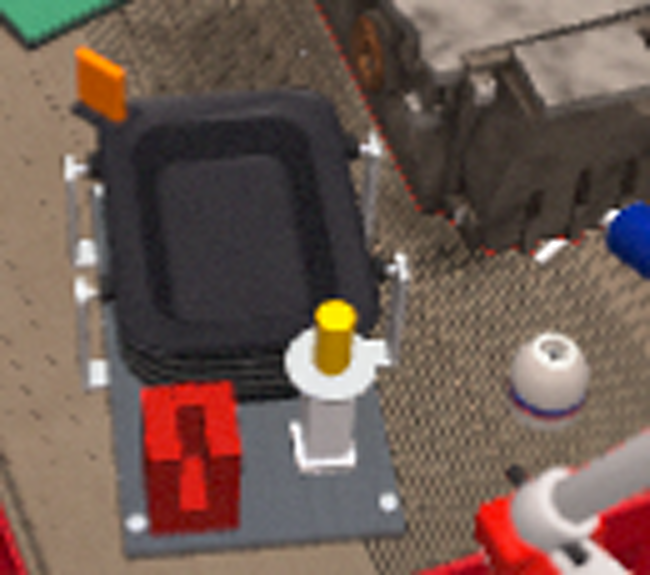

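```bash
cat > fit.py <<'E'
from h import *
from scipy.optimize import least_squares
T=load('top0');S=load('side0')
pt=[((76,-165,8),(716,243)),((-76,-165,8),(645,540)),((-14,-110,80),(605,370)),((-14,-156,80),(696,393)),((-62,-156,80),(672,500)),((38,-111,130),(657,242)),((38,-111,90),(637,258)),((-67,89,123),(161,345))]
ps=[((38,-111,130),(336,314)),((-76,-165,8),(125,557)),((76,-165,8),(403,532)),((-62,-156,80),(148,432)),((-14,-156,80),(238,425)),((-14,-110,80),(230,382)),((-62,-110,80),(142,390)),((38,-111,90),(330,362)),((-67,89,123),(101,61))]
A=np.array([p for p,_ in pt])/1e3;B=np.array([p for p,_ in ps])/1e3
a=(np.array([u for _,u in pt])+.5)/6-.5+[260,155]
b=(np.array([u for _,u in ps])+.5)/5-.5+[230,195]
def W(p,X):
    return X@R.from_euler('z',p[2]).as_matrix().T+[p[0],p[1],0]
def f(p): return np.r_[(proj(T,W(p,A))-a).ravel(),(proj(S,W(p,B))-b).ravel()]
r=least_squares(f,[.3,-.05,-.2],loss='soft_l1')
p=r.x
if __name__=='__main__':
    print(p); print(np.round(f(p).reshape(-1,2),1))
    for n,X in dict(pin=(38,-111,86),notch=(-38,-134,80),tab=(-67,89,112)).items(): print(n,W(p,np.array([X])/1e3))
    # triangulate handle top & tab from both
    def tri(u,v):
        e1,e2=np.array(T['eye']),np.array(S['eye']);d1,d2=ray(T,u),ray(S,v)
        t=np.linalg.lstsq(np.c_[d1,-d2],e2-e1,rcond=None)[0]; return e1+t[0]*d1,e2+t[1]*d2
    print('handle',tri(a[5],b[0])); print('collar',tri(a[6],b[7])); print('tab',tri(a[7],b[8]))
    f_=T['frame'];
    import sys
    m=cv2.inRange(cv2.cvtColor(f_,cv2.COLOR_RGB2HSV),(65,80,40),(95,255,255)); m[:, :150]=0;m[:,250:]=0
    cn=max(cv2.findContours(m,0,2)[0],key=cv2.contourArea); bx=cv2.minAreaRect(cn); print('mat',bx, atz(T,bx[0],.005), [atz(T,q,.005).round(3) for q in cv2.boxPoints(bx)])
    for n,uv in dict(chuck=(362,157),lamp=(124,243),punch1=(242,236),punch2=(280,268)).items(): print(n,atz(T,uv,.02))
E
python3 fit.py
```

```text
[ 0.50869633 -0.05610323 -0.27193628]
[[ 0.7 -0.3]
 [ 0.3 -0. ]
 [-0.8 -0.9]
 [ 0.1 -0.1]
 [ 0.  -1.3]
 [-0.4 -0.5]
 [-0.5 -0.5]
 [-0.  -0.5]
 [-0.6  0.5]
 [-0.8 -0.4]
 [ 0.5  0.1]
 [-0.6  6. ]
 [ 0.2  6. ]
 [-0.3 -0.2]
 [-0.9 -0.5]
 [-0.3  0.3]
 [-0.5  0. ]]
pin [[ 0.51548566 -0.17323096  0.086     ]]
notch [[ 0.43610073 -0.1749724   0.08      ]]
tab [[0.46806355 0.04762225 0.112     ]]
handle (array([ 0.51380683, -0.17369674,  0.13200699]), array([ 0.51663198, -0.17427488,  0.13267356]))
collar (array([ 0.51362681, -0.17398109,  0.09216506]), array([ 0.51576862, -0.17440801,  0.09265246]))
tab (array([0.46665975, 0.04757955, 0.12260021]), array([0.4694683 , 0.04711762, 0.12305135]))
mat ((198.20590209960938, 202.82354736328125), (46.80937194824219, 61.11897659301758), 75.96376037597656) [0.5087772  0.29569801 0.005     ] [array([0.553, 0.4  , 0.005]), array([0.599, 0.228, 0.005]), array([0.465, 0.192, 0.005]), array([0.42 , 0.362, 0.005])]
chuck [ 0.64812418 -0.18404588  0.02      ]
lamp [0.38827887 0.5021374  0.02      ]
punch1 [0.41175385 0.16674602 0.02      ]
punch2 [0.32218576 0.05840536 0.02      ]
```

drive_tool([
  [[0.02, -0.045, 0], -0.15],
  [[0.02, -0.045, 0], -0.15],
  [[0.02, -0.045, 0], -0.15],
  [[0.02, -0.045, 0], -0.15],
  [[0.02, -0.045, 0], -0.15],
  [[0.02, -0.045, 0], -0.15],
  [[0.02, -0.045, 0], -0.15],
  [[0.02, -0.045, 0], -0.15],
  [[0.02, -0.045, 0], -0.15],
  [[0.02, -0.045, 0], -0.15],
], gripper=1.0)

```text
time_s: 1.15
eef_pos: [0.3842, 0.0861, 0.228]
eef_rot: [-0.0, 0.794, 0.607, 0.001]
wrist_force: [1.3, -0.6, 1.7]
opening: 0.994
```

drive_tool([
  [[0.022, -0.043, 0], -0.007],
  [[0.022, -0.043, 0], 0],
  [[0.022, -0.043, 0], 0],
  [[0.022, -0.043, 0], 0],
  [[0.022, -0.043, 0], 0],
  [[0.021, -0.044, 0], 0],
  [[0, 0, 0], 0],
  [[0, 0, 0], 0],
])

```text
time_s: 1.95
eef_pos: [0.5172, -0.1895, 0.226]
eef_rot: [-0.001, 0.801, 0.599, 0.001]
wrist_force: [-0.9, -0.1, 0.2]
opening: 1.004
```

```bash
python3 - <<'E'
from h import *
o=get_obs();print(o['eef_pos'],o['eef_rot'],o['wrist_force'],o['time_s'])
w=snap('wrist','w1'); 
import fit
P=np.array([[38,-111,130],[38,-111,90],[-38,-134,80],[-14,-156,80],[-14,-110,80],[-62,-110,80],[-62,-156,80]])/1e3
print(proj(w,fit.W(fit.p,P)).round(1))
E
```

```text
[ 0.51721789 -0.18947652  0.22599523] [-6.16558423e-04  8.01060192e-01  5.98582711e-01  9.62059420e-04] [-0.92475912 -0.08921856  0.18458284] 1.95
[[242.6 173.7]
 [243.9 163.7]
 [159.1 188.5]
 [187.9 211.6]
 [184.4 161.4]
 [128.8 162.1]
 [134.6 212.5]]
```

View pics/w1.png

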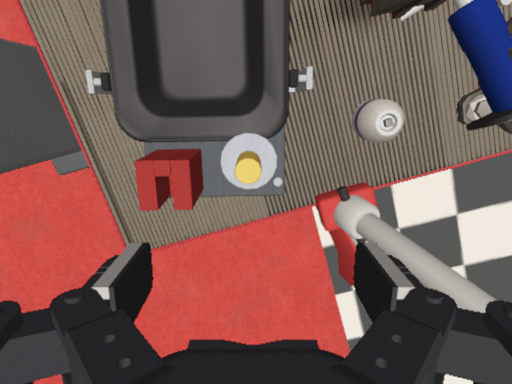

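```bash
python3 - <<'E'
from h import *
import fit
w=load('w1'); f=w['frame'][:,:,::-1].copy()
z=cv2.resize(f[120:240,110:300],None,fx=4,fy=4,interpolation=cv2.INTER_CUBIC)
P=np.array([[38,-111,130],[38,-111,90],[-38,-134,80],[-14,-156,80],[-14,-110,80],[-62,-110,80],[-62,-156,80],[76,-165,8],[-72+0,-45,87]])/1e3
for q in proj(w,fit.W(fit.p,P)): cv2.circle(z,tuple(int(v) for v in (q-[110,120]+.5)*4),3,(255,0,255),-1)
cv2.imwrite('pics/w1z.png',z); print(w['eye'],rot(w)[:,2])
E
```

```text
[ 0.5367709  -0.12596897  0.36873491] [-0.07237732 -0.24983479 -0.96557967]
```

View pics/w1z.png

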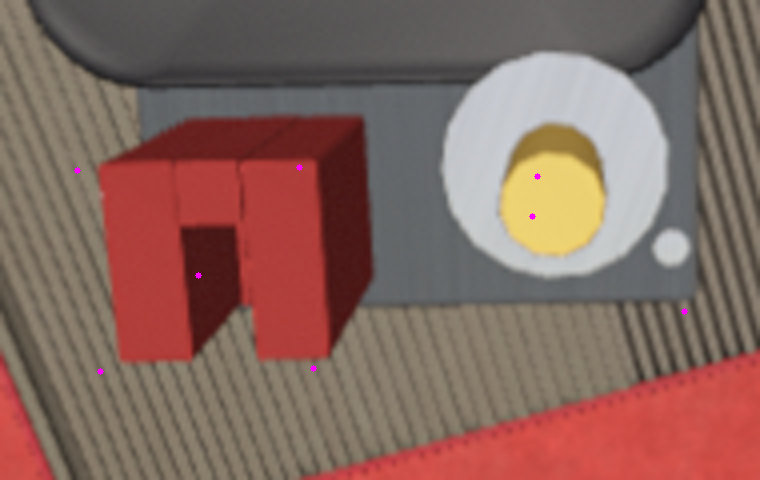

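```bash
cat > fit2.py <<'E'
from fit import *
w=load('w1')
C=np.array([[38,-111,130],[38,-111,90],[-14,-156,80],[-14,-110,80],[-62,-110,80],[-62,-156,80],[76,-165,8]])/1e3
uv=np.array([[553,204],[555,164],[328,358],[317,160],[101,163],[121,361],[694,300]])
c=(uv+.5)/4-.5+[110,120]
def g(p): return (proj(w,W(p,C))-c).ravel()
r=least_squares(g,p,loss='soft_l1'); print('wrist only',r.x); print(g(r.x).reshape(-1,2).round(1))
def one(cam,X,u):
    return least_squares(lambda p:(proj(cam,W(p,X))-u).ravel(),p,loss='soft_l1').x
pT=one(T,A,a);pS=one(S,B,b); print('top',pT,'side',pS)
for q in (pT,pS,p,r.x): print(W(q,np.array([[38,-111,86],[-38,-134,80],[-67,89,112]])/1e3).round(4).tolist())
E
python3 fit2.py
```

```text
wrist only [ 0.51248568 -0.05492752 -0.26629382]
[[ 0.1 -0.2]
 [ 0.2  0.2]
 [ 0.7  0.2]
 [-0.1 -0.7]
 [-1.7 -0.4]
 [-0.8  0.6]
 [ 1.4  0.5]]
top [ 0.50724745 -0.05625732 -0.27169883] side [ 0.51026659 -0.05549122 -0.27365208]
[[0.5141, -0.1734, 0.086], [0.4347, -0.1751, 0.08], [0.4666, 0.0475, 0.112]]
[[0.5169, -0.1726, 0.086], [0.4375, -0.1742, 0.08], [0.4698, 0.0483, 0.112]]
[[0.5155, -0.1732, 0.086], [0.4361, -0.175, 0.08], [0.4681, 0.0476, 0.112]]
[[0.5199, -0.172, 0.086], [0.4406, -0.1742, 0.08], [0.4713, 0.0486, 0.112]]
```

drive_tool([
  [[0, 0.0165, -0.03], 0],
  [[0, 0, -0.045], 0],
  [[0, 0, -0.035], 0],
  [[0, 0, -0.01], 0],
  [[0, 0, -0.005], 0],
  [[0, 0, 0], 0],
])

```text
time_s: 2.6
eef_pos: [0.517, -0.1667, 0.1019]
eef_rot: [0.003, 0.799, 0.601, 0.002]
wrist_force: [-0.3, 0.3, 0.3]
opening: 1.001
```

drive_tool([
  [[0, -0.006, -0.005], 0],
  [[0, 0, 0], 0],
])

```text
time_s: 2.8
eef_pos: [0.519, -0.1738, 0.0998]
eef_rot: [0.005, 0.799, 0.602, 0.003]
wrist_force: [-0.5, 0.2, -0.0]
opening: 1.0
```

```bash
python3 - <<'E'
from h import *
snap('wrist','w2');s=snap('side','s2')
cv2.imwrite('pics/s2z.png',cv2.resize(s['frame'][195:310,230:360,::-1],None,fx=5,fy=5,interpolation=cv2.INTER_CUBIC))
print(get_obs()['eef_pos'])
E
```

```text
[ 0.51932274 -0.17367164  0.10021205]
```

View pics/w2.png

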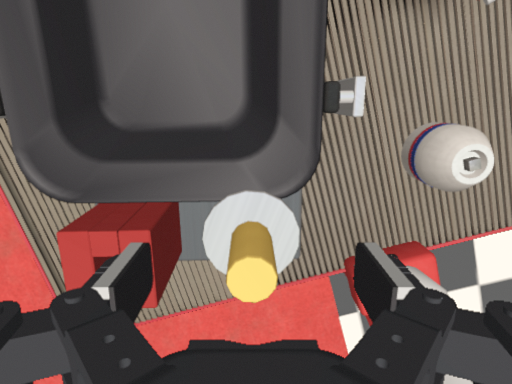

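View pics/s2z.png

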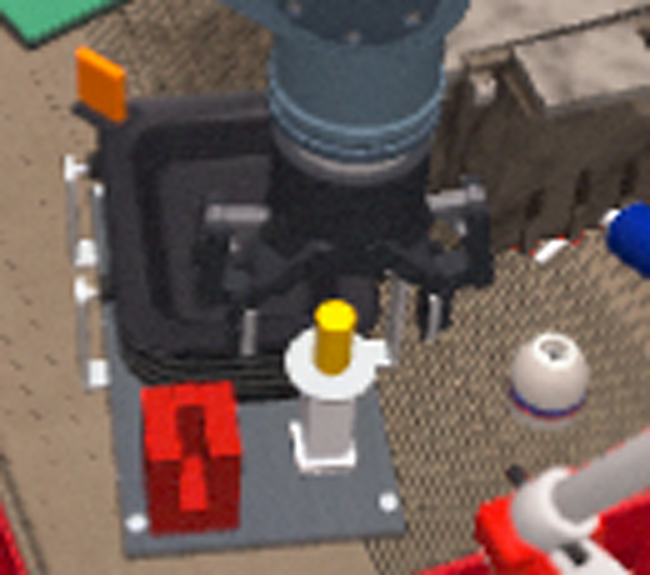

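drive_tool([
  [[-0.001, 0, -0.004], 0],
  [[0, 0, 0], 0],
  [[0, 0, 0], 0],
  [[0, 0, 0], 0],
  [[0, 0, 0], 0],
  [[0, 0, 0], 0],
  [[0, 0, 0], 0],
  [[0, 0, 0], 0],
], gripper=0.0)

```text
time_s: 3.7
eef_pos: [0.5189, -0.1744, 0.0977]
eef_rot: [0.006, 0.799, 0.602, 0.004]
wrist_force: [-1.1, 0.4, 1.3]
opening: 0.213
```

```bash
python3 - <<'E'
from h import *
o=get_obs();print(o['eef_pos'],o['eef_rot'],o['wrist_force'],o['torque'])
snap('wrist','w3')
E
```

```text
[ 0.51889274 -0.17442151  0.09765419] [0.00621686 0.79880369 0.60154759 0.00380882] [-1.08143809  0.40099442  1.3401757 ] [0.02354797 0.11090275 0.00668369]
```

View pics/w3.png

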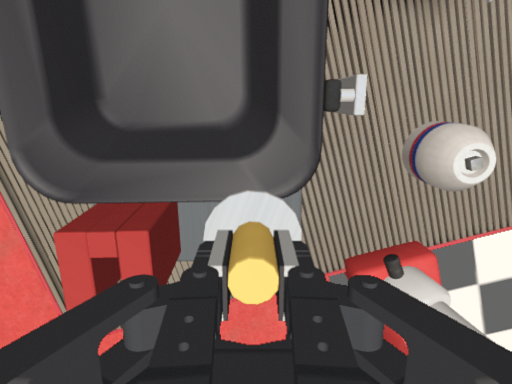

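drive_tool([
  [[0, 0, 0.01], 0],
  [[0, 0, 0.015], 0],
  [[0, 0, 0.02], 0],
  [[0, 0, 0.02], 0],
  [[0, 0, 0.005], 0],
  [[0, 0, 0], 0],
])

```text
time_s: 4.35
eef_pos: [0.5185, -0.174, 0.1711]
eef_rot: [0.006, 0.799, 0.601, 0.004]
wrist_force: [0.0, 0.7, -2.2]
opening: 0.218
```

```bash
python3 - <<'E'
from h import *
o=get_obs();print(o['eef_pos'],o['eef_rot'],o['wrist_force'],o['torque'])
snap('wrist','w4');s=snap('side','s4')
cv2.imwrite('pics/s4z.png',cv2.resize(s['frame'][195:310,230:360,::-1],None,fx=5,fy=5,interpolation=cv2.INTER_CUBIC))
E
```

```text
[ 0.51848924 -0.17404552  0.17109078] [0.00602078 0.79885229 0.60148438 0.00391253] [ 0.01244138  0.67400889 -2.21186459] [-0.01854428  0.04616458 -0.01000202]
```

View pics/w4.png

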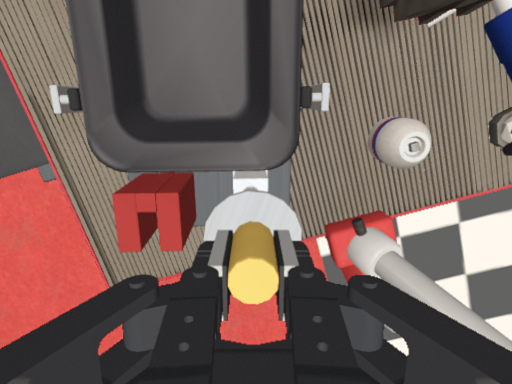

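View pics/s4z.png

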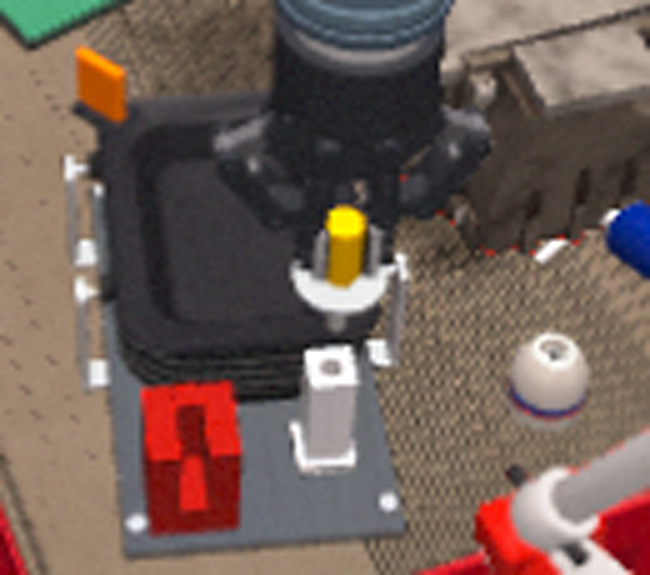

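drive_tool([
  [[-0.03, -0.001, 0], 0.004],
  [[-0.03, -0.001, 0], 0.004],
  [[-0.015, -0.001, 0], 0],
  [[-0.004, 0, 0], 0],
  [[0, 0, 0], 0],
  [[0, 0, 0], 0],
])

```text
time_s: 5.05
eef_pos: [0.4345, -0.1746, 0.1639]
eef_rot: [0.001, 0.796, 0.605, 0.002]
wrist_force: [-0.1, 0.1, -0.8]
opening: 0.217
```

drive_tool([
  [[0.0044, -0.0024, -0.01], 0],
  [[0, 0, 0], 0],
  [[0, 0, 0], 0],
])

```text
time_s: 5.35
eef_pos: [0.4408, -0.1773, 0.1526]
eef_rot: [0.001, 0.796, 0.605, 0.003]
wrist_force: [0.5, -0.3, -0.7]
opening: 0.212
```

```bash
python3 - <<'E'
from h import *
w=snap('wrist','w5');s=snap('side','s5');t=snap('top','t5')
print(get_obs()['eef_pos'],get_obs()['eef_rot'])
z=[cv2.resize(s['frame'][225:310,230:320,::-1],None,fx=4,fy=4,interpolation=cv2.INTER_CUBIC), cv2.resize(t['frame'][190:275,310:400,::-1],None,fx=4,fy=4,interpolation=cv2.INTER_CUBIC)]
cv2.imwrite('pics/s5z.png',np.hstack(z))
E
```

```text
[ 0.44055838 -0.17722994  0.15283506] [7.93909112e-04 7.96075729e-01 6.05190866e-01 2.61154507e-03]
```

View pics/w5.png

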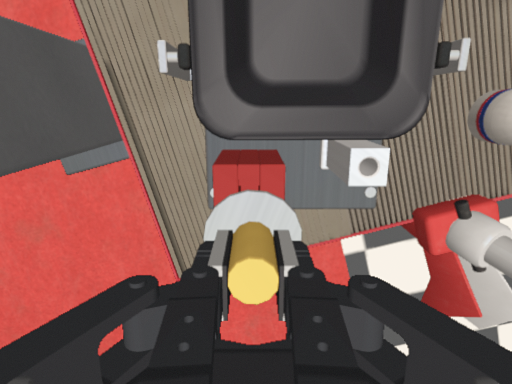

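View pics/s5z.png

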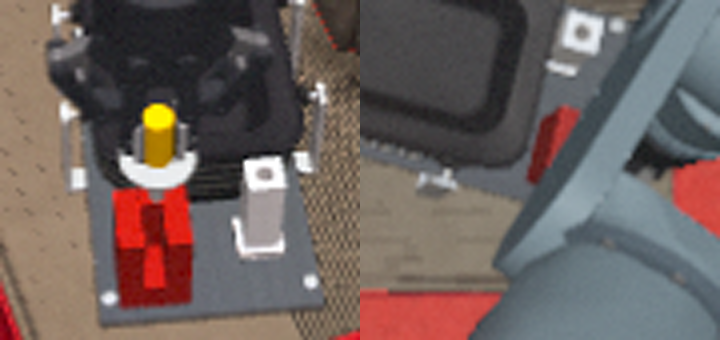

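```bash
python3 - <<'E'
from h import *
w=load('w5')
cv2.imwrite('pics/w5z.png',cv2.resize(w['frame'][130:300,190:400,::-1],None,fx=3.8,fy=3.5,interpolation=cv2.INTER_CUBIC))
cv2.imwrite('pics/w5z.png',cv2.resize(w['frame'][130:270,190:390,::-1],None,fx=4,fy=4,interpolation=cv2.INTER_CUBIC))
E
```

```text
(no output)
```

View pics/w5z.png

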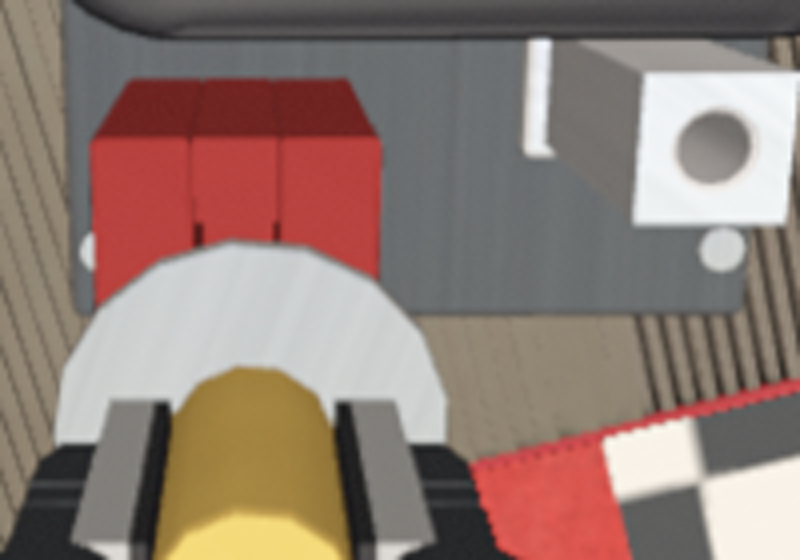

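drive_tool([
  [[-0.002, 0.0005, -0.008], 0],
  [[0, 0, 0], 0],
  [[0, 0, 0], 0],
])

```text
time_s: 5.8
eef_pos: [0.4385, -0.1767, 0.1443]
eef_rot: [0.001, 0.796, 0.605, 0.003]
wrist_force: [0.0, -0.1, -0.5]
opening: 0.214
```

```bash
python3 - <<'E'
from h import *
w=snap('wrist','w6');o=get_obs()
print(o['eef_pos'],o['eef_rot'],o['wrist_force'])
cv2.imwrite('pics/w6z.png',cv2.resize(w['frame'][130:270,190:390,::-1],None,fx=4,fy=4,interpolation=cv2.INTER_CUBIC))
E
```

```text
[ 0.43830623 -0.17652262  0.14417669] [7.53016502e-04 7.96017900e-01 6.05267091e-01 2.58528850e-03] [ 0.10252617  0.34545321 -1.68456493]
```

View pics/w6z.png

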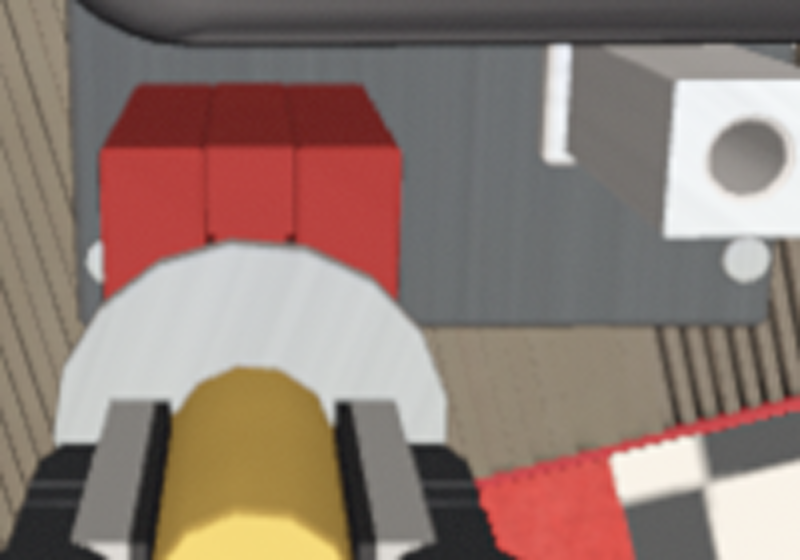

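drive_tool([
  [[0, 0, -0.008], 0],
  [[0, 0, -0.008], 0],
  [[0, 0, -0.008], 0],
  [[0, 0, 0], 0],
])

```text
time_s: 6.25
eef_pos: [0.4382, -0.1765, 0.1181]
eef_rot: [0.001, 0.796, 0.605, 0.003]
wrist_force: [-0.4, 0.7, -0.8]
opening: 0.217
```

drive_tool([
  [[0, 0, -0.008], 0],
  [[0, 0, -0.008], 0],
  [[0, 0, -0.005], 0],
  [[0, 0, 0], 0],
  [[0, 0, 0], 0],
])

```text
time_s: 6.75
eef_pos: [0.4379, -0.1763, 0.0946]
eef_rot: [0.0, 0.796, 0.605, 0.002]
wrist_force: [0.6, 0.1, -1.2]
opening: 0.218
```

```bash
python3 - <<'E'
from h import *
w=snap('wrist','w7');s=snap('side','s7');o=get_obs()
print(o['eef_pos'],o['eef_rot'],o['wrist_force'])
z=[cv2.resize(w['frame'][130:270,190:330,::-1],None,fx=2.4,fy=2.4,interpolation=cv2.INTER_CUBIC),cv2.resize(s['frame'][225:309,230:314,::-1],None,fx=4,fy=4,interpolation=cv2.INTER_CUBIC)]
cv2.imwrite('pics/w7z.png',np.hstack(z))
E
```

```text
[ 0.4379599  -0.17638522  0.09480912] [4.59732081e-04 7.96084525e-01 6.05180124e-01 2.49701937e-03] [-0.03287145  0.2772964  -1.93162045]
```

View pics/w7z.png

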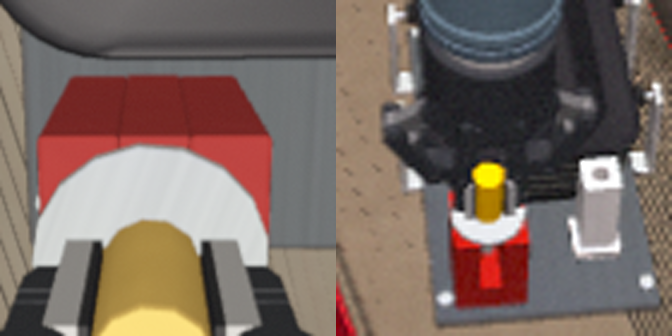

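drive_tool([
  [[0, 0, -0.003], 0],
  [[0, 0, -0.001], 0],
  [[0, 0, 0], 0],
])

```text
time_s: 7.15
eef_pos: [0.4386, -0.1767, 0.0917]
eef_rot: [0.001, 0.796, 0.605, 0.003]
wrist_force: [0.3, -0.2, -1.8]
opening: 0.217
```

drive_tool([
  [[0, 0, -0.0015], 0],
  [[0, 0, 0], 0],
])

```text
time_s: 7.35
eef_pos: [0.439, -0.1769, 0.092]
eef_rot: [0.002, 0.796, 0.605, 0.003]
wrist_force: [-0.2, 0.4, -0.5]
opening: 0.218
```

drive_tool([
  [[0, 0, 0], 0],
  [[0, 0, 0], 0],
  [[0, 0, 0], 0],
  [[0, 0, 0], 0],
  [[0, 0, 0], 0],
  [[0, 0, 0], 0],
], gripper=0.75)

```text
time_s: 7.95
eef_pos: [0.4394, -0.1772, 0.0919]
eef_rot: [0.002, 0.796, 0.605, 0.003]
wrist_force: [0.1, -0.3, -0.4]
opening: 0.749
```

```bash
python3 - <<'E'
from h import *
w=snap('wrist','w8');o=get_obs()
print(o['eef_pos'],o['wrist_force'])
E
```

```text
[ 0.43938337 -0.17722144  0.09190033] [ 0.5017587  -0.44262719 -0.24647109]
```

View pics/w8.png

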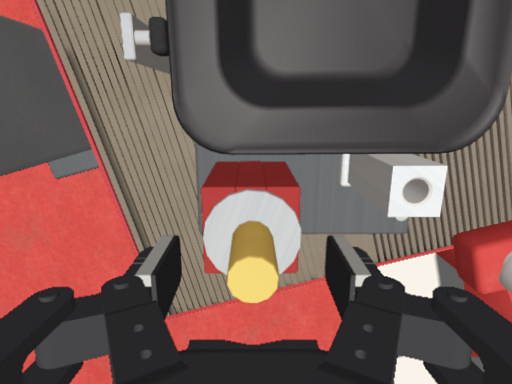

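drive_tool([
  [[0, 0, 0.02], 0],
  [[0, 0, 0.04], 0],
  [[0, 0, 0.04], 0.1],
  [[0.005, 0.04, 0], 0.15],
  [[0.006, 0.045, 0], 0.15],
  [[0.006, 0.045, 0], 0.15],
  [[0.006, 0.045, 0], 0.15],
  [[0.004, 0.025, 0], 0.05],
  [[0, 0, 0], 0],
  [[0, 0, 0], 0],
])

```text
time_s: 9.0
eef_pos: [0.4661, 0.0292, 0.197]
eef_rot: [0.003, 0.511, 0.859, 0.003]
wrist_force: [0.7, -0.2, 1.0]
opening: 0.752
```

```bash
python3 - <<'E'
from h import *
w=snap('wrist','w9');s=snap('side','s9');o=get_obs()
print(o['eef_pos'],o['eef_rot'],o['wrist_force'],o['q'])
import fit
P=np.array([[-67,89,123],[-67,89,83]])/1e3
print(proj(w,fit.W([.511,-.0552,-.27],P)).round(1))
cv2.imwrite('pics/s9z.png',cv2.resize(s['frame'][195:310,230:360,::-1],None,fx=5,fy=5,interpolation=cv2.INTER_CUBIC))
E
```

```text
[0.46603762 0.02830238 0.1969246 ] [0.00306423 0.5123735  0.85875188 0.00303442] [-0.20289454 -0.01004751  0.16081054] [-0.19699721 -0.03737632  1.91193984  0.00385583  1.25922622 -0.69305738]
[[269.5 179.1]
 [266.6 167.2]]
```

View pics/w9.png

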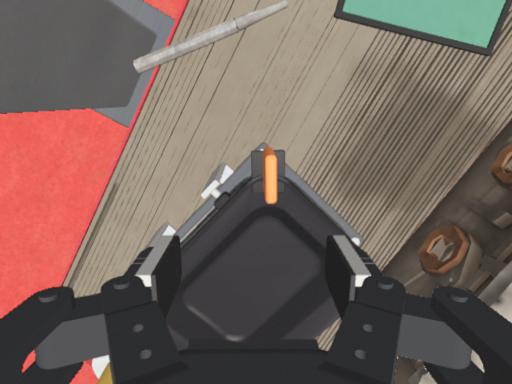

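View pics/s9z.png

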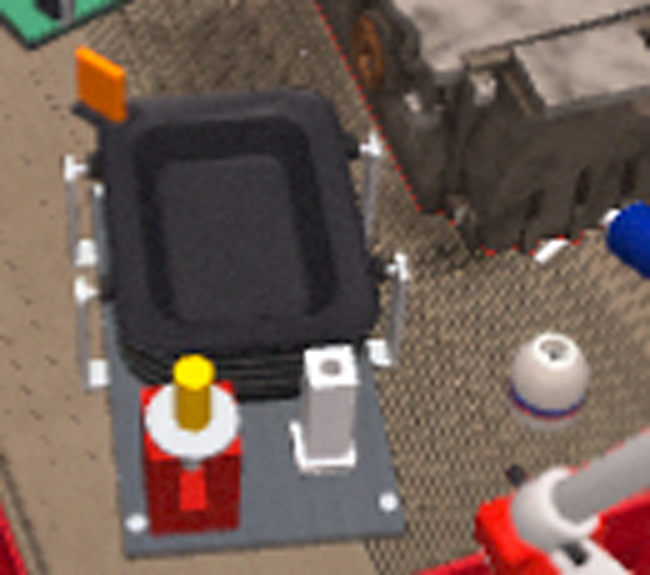

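drive_tool([
  [[0.0045, 0.0195, 0], 0.02],
  [[0, 0, -0.02], 0],
  [[0, 0, 0], 0],
  [[0, 0, 0], 0],
])

```text
time_s: 9.5
eef_pos: [0.4715, 0.0434, 0.1772]
eef_rot: [0.004, 0.508, 0.862, 0.003]
wrist_force: [-0.1, 0.3, 0.4]
opening: 0.751
```

```bash
python3 - <<'E'
from h import *
w=snap('wrist','w10');o=get_obs()
print(o['eef_pos'],o['eef_rot'],o['wrist_force'])
import fit
print(proj(load('s9'),fit.W(fit.p,np.array([[-38,-134,124],[-38,-134,84]])/1e3)), np.array([194,370])/5+[230,195])
cv2.imwrite('pics/w10z.png',cv2.resize(w['frame'][140:300,130:380,::-1],None,fx=3,fy=3,interpolation=cv2.INTER_CUBIC))
E
```

```text
[0.47115924 0.04334475 0.17694973] [0.003414   0.50773232 0.86150424 0.00258566] [ 0.48402893 -0.00838792 -0.7109073 ]
[[267.30204836 268.91032678]
 [267.16180447 278.17696262]] [268.8 269. ]
```

View pics/w10z.png

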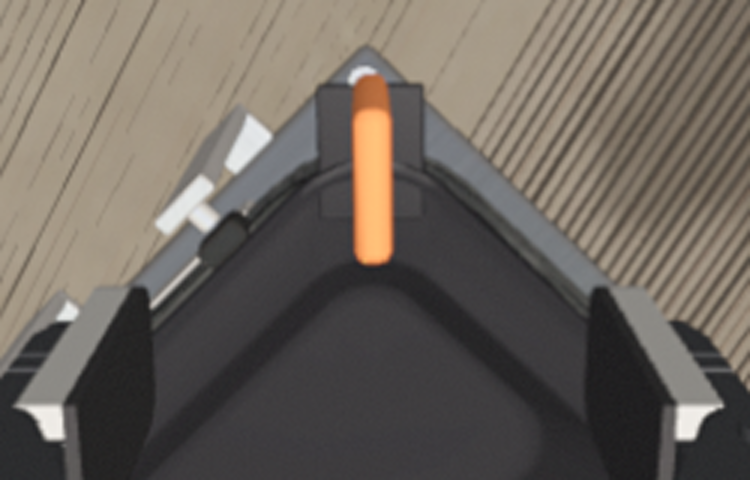

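drive_tool([
  [[-0.001, 0.005, -0.02], 0],
  [[0, 0, -0.02], 0],
  [[0, 0, -0.02], 0],
  [[0, 0, -0.012], 0],
  [[0, 0, 0], 0],
  [[0, 0, 0], 0],
])

```text
time_s: 10.15
eef_pos: [0.4737, 0.0446, 0.1079]
eef_rot: [0.007, 0.511, 0.86, 0.004]
wrist_force: [0.0, 0.5, 0.9]
opening: 0.75
```

```bash
python3 - <<'E'
from h import *
w=snap('wrist','w11');s=snap('side','s11');o=get_obs()
print(o['eef_pos'],o['eef_rot'],o['wrist_force'])
cv2.imwrite('pics/w11z.png',np.hstack([cv2.resize(w['frame'][140:360,130:380,::-1],(500,440),interpolation=cv2.INTER_CUBIC),cv2.resize(s['frame'][185:265,225:275,::-1],(275,440),interpolation=cv2.INTER_CUBIC)]))
E
```

```text
[0.4739491  0.04467095 0.10821952] [0.00765884 0.51047606 0.85984834 0.00404542] [ 0.23834185  0.60139048 -0.6303818 ]
```

View pics/w11z.png

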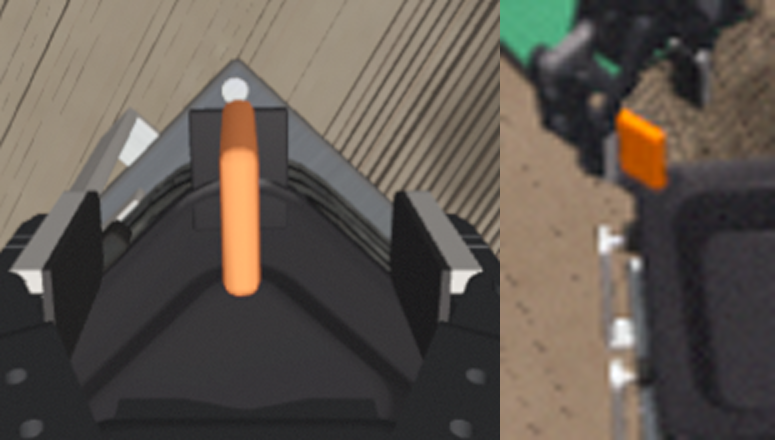

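drive_tool([
  [[-0.0045, 0.0035, -0.008], 0.01],
  [[0, 0, -0.003], 0],
  [[0, 0, 0], 0],
  [[0, 0, 0], 0],
])

```text
time_s: 10.65
eef_pos: [0.4702, 0.0485, 0.0982]
eef_rot: [0.009, 0.506, 0.863, 0.005]
wrist_force: [-0.2, -0.2, 1.1]
opening: 0.751
```

```bash
python3 - <<'E'
from h import *
w=snap('wrist','w12');o=get_obs()
print(o['eef_pos'],o['eef_rot'],o['wrist_force'])
cv2.imwrite('pics/w12z.png',cv2.resize(w['frame'][140:360,130:380,::-1],(750,660)[:2] if 0 else (600,528),interpolation=cv2.INTER_CUBIC))
E
```

```text
[0.47033465 0.04844352 0.09825134] [0.0092645  0.50562349 0.86269139 0.00475504] [-0.25081255  0.23605806  0.87709156]
```

View pics/w12z.png

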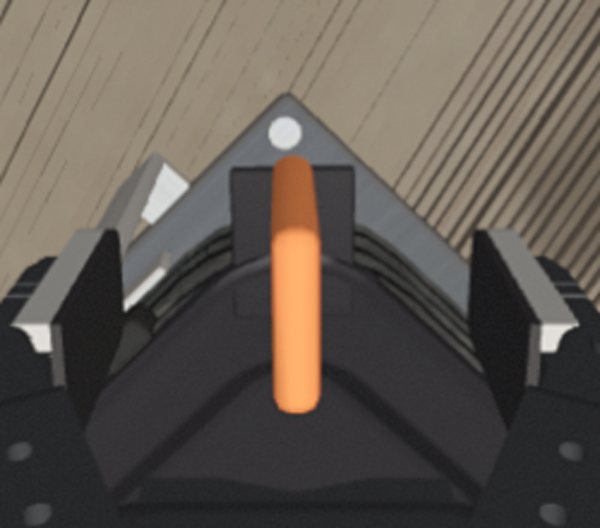

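drive_tool([
  [[0, 0, -0.003], 0],
  [[0, 0, 0], 0],
  [[0, 0, 0], 0],
  [[0, 0, 0], 0],
  [[0, 0, 0], 0],
  [[0, 0, 0], 0],
  [[0, 0, 0], 0],
  [[0, 0, 0], 0],
  [[0, 0, 0], 0],
], gripper=0.0)

```text
time_s: 11.6
eef_pos: [0.4705, 0.0484, 0.0951]
eef_rot: [0.009, 0.505, 0.863, 0.004]
wrist_force: [1.4, 1.0, -0.7]
opening: 0.084
```

```bash
python3 - <<'E'
from h import *
w=snap('wrist','w13');o=get_obs()
print(o['eef_pos'],o['eef_rot'],o['wrist_force'],o['torque'],o['opening'])
E
```

```text
[0.47047592 0.0484048  0.09512831] [0.0092976  0.50501863 0.86304699 0.00443004] [ 1.73371194 -0.59637736 -0.6642719 ] [-0.15829932  0.25592831  0.13296781] 0.07782864251952559
```

View pics/w13.png

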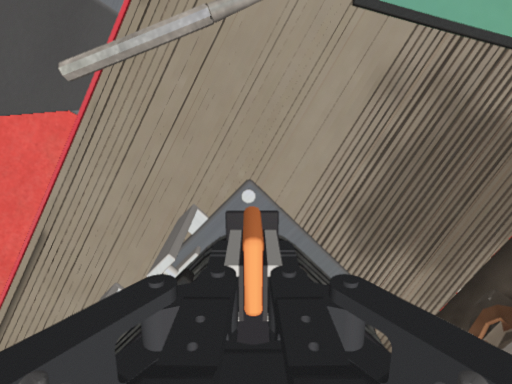

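drive_tool([
  [[0, -0.0005, 0.004], 0],
  [[0, -0.0005, 0.004], 0],
  [[0, -0.0005, 0.004], 0],
  [[0, -0.0005, 0.004], 0],
  [[0, 0, 0], 0],
])

```text
time_s: 12.15
eef_pos: [0.469, 0.0458, 0.1087]
eef_rot: [0.008, 0.505, 0.863, 0.004]
wrist_force: [3.5, -0.1, -5.7]
opening: 0.083
```

```bash
python3 - <<'E'
from h import *
s=snap('side','s14');o=get_obs()
print(o['eef_pos'],o['eef_rot'],o['wrist_force'],o['torque'],o['opening'])
cv2.imwrite('pics/s14z.png',cv2.resize(s['frame'][185:305,220:340,::-1],None,fx=5,fy=5,interpolation=cv2.INTER_CUBIC))
E
```

```text
[0.4689417  0.04589594 0.108562  ] [0.00788808 0.50536398 0.8628603  0.004138  ] [ 2.13996966 -1.57516006 -5.65665055] [ 0.44391038 -0.26983964  0.40830713] 0.08163290564123431
```

View pics/s14z.png

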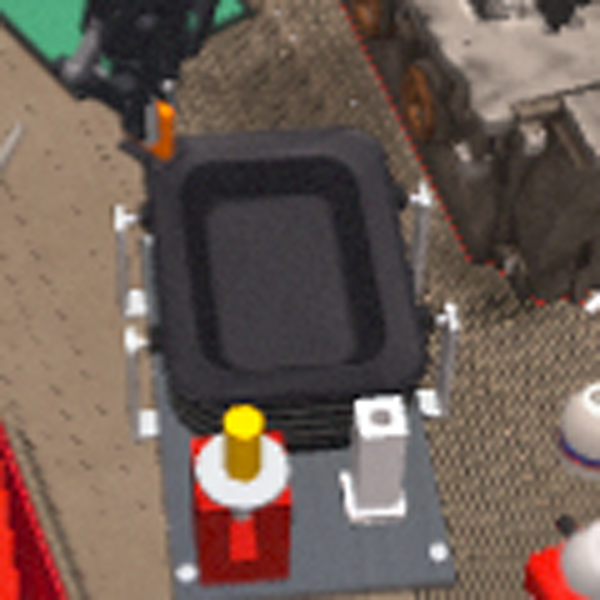

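drive_tool([
  [[0, -0.0005, 0.003], 0],
  [[0, -0.0005, 0.003], 0],
  [[0, -0.0005, 0.003], 0],
  [[0, 0, 0], 0],
])

```text
time_s: 12.6
eef_pos: [0.4695, 0.0443, 0.1196]
eef_rot: [0.008, 0.506, 0.863, 0.004]
wrist_force: [-0.2, 0.3, -0.7]
opening: 0.081
```

```bash
python3 - <<'E'
from h import *
s=snap('side','s15');o=get_obs()
print(o['eef_pos'],o['eef_rot'],o['wrist_force'],o['torque'],o['opening'])
cv2.imwrite('pics/s15z.png',cv2.resize(s['frame'][185:305,220:340,::-1],None,fx=5,fy=5,interpolation=cv2.INTER_CUBIC))
E
```

```text
[0.46939244 0.04429067 0.11945886] [0.00838366 0.50571974 0.86264623 0.00432867] [-0.06422021  0.40454096 -0.98058957] [0.02212885 0.06342569 0.00069487] 0.08129958413517327
```

View pics/s15z.png

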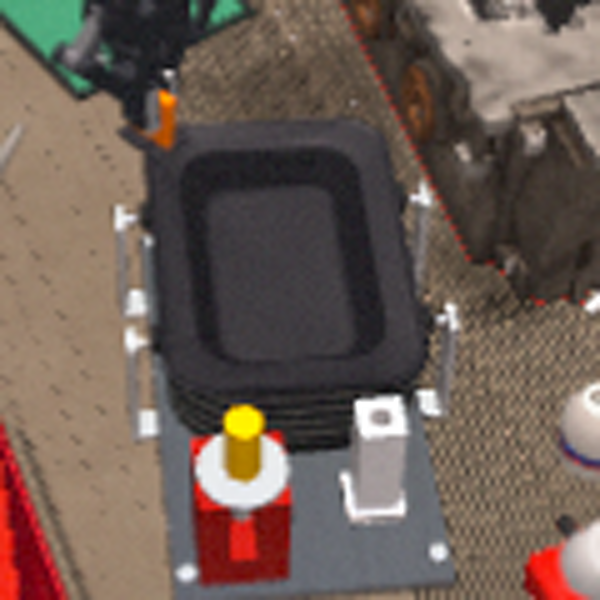

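```bash
python3 - <<'E'
from h import *
import fit
from scipy.optimize import least_squares
p0=[.511,-.0552,-.27]
S0,S1,S2=load('s9'),load('s14'),load('s15')
# tray-rim ring mask (inner half) in stand frame
P=fit.W(fit.p,np.array([[x,y,85] for x,y in((-66,-88),(66,-88),(66,88),(-50,70),(-66,60))])/1e3)
m=np.zeros((384,512),np.uint8); cv2.fillPoly(m,[proj(S0,P).astype(int)],255)
g=[cv2.GaussianBlur(cv2.createCLAHE(6,(8,8)).apply(cv2.cvtColor(c['frame'],cv2.COLOR_RGB2GRAY)),(0,0),.8) for c in(S0,S1,S2)]
f=cv2.goodFeaturesToTrack(g[0],40,.01,5,mask=m)
for k in(1,2):
    n,st,e=cv2.calcOpticalFlowPyrLK(g[0],g[k],f,None,winSize=(13,13),maxLevel=1)
    # fit rigid: tray rotated small wx,wy about far corner + dz + dxy ; points on rim-ish plane z~.08
    print(k); X=[]
    a=f.reshape(-1,2);b=n.reshape(-1,2);ok=(st.ravel()==1)&(e.ravel()<12)
    a,b=a[ok],b[ok]
    Q=np.array([atz(S0,u,.078) for u in a]); loc=(Q-[fit.p[0],fit.p[1],.08])@R.from_euler('z',fit.p[2]).as_matrix()
    def mv(q): return fit.W(fit.p,(loc@R.from_euler('xyz',[q[0],q[1],0]).as_matrix().T+[q[3],q[4],q[2]])+[0,0,.08])
    r=least_squares(lambda q:(proj(S0,mv(q))-b).ravel(),np.zeros(5),loss='soft_l1',f_scale=.3)
    q=r.x; M=R.from_euler('xyz',[q[0],q[1],0]).as_matrix()
    for nm,v in dict(tab=(-67,89,32),far=(62,-84,0),c=(0,0,0)).items():
        v=np.array(v)/1e3; print(nm,((M@v+[q[3],q[4],q[2]]-v)*1e3).round(1))
    print('q',q.round(3),len(a),np.sqrt(np.median(r.fun**2)))
E
```

```text
1
tab [ -3.4 -13.2  25.1]
far [ -4.6 -11.8  14.5]
c [ -4.5 -11.8  19.6]
q [ 0.04   0.029  0.02  -0.004 -0.012] 33 0.7012520037998295
2
tab [ -3.6 -13.1  32.9]
far [ -4.8 -10.3  16.9]
c [ -4.6 -10.5  24.7]
q [ 0.074  0.026  0.025 -0.005 -0.011] 27 0.6771170574198981
```

```bash
cat > tilt.py <<'E'
from h import *
import fit
from scipy.optimize import least_squares
S0=load('s9')
P=fit.W(fit.p,np.array([[x,y,85] for x,y in((-70,-92),(70,-92),(70,92),(-45,70),(-66,55))])/1e3)
m=np.zeros((384,512),np.uint8); cv2.fillPoly(m,[proj(S0,P).astype(int)],255)
G=lambda c:cv2.GaussianBlur(cv2.createCLAHE(6,(8,8)).apply(cv2.cvtColor(c['frame'],cv2.COLOR_RGB2GRAY)),(0,0),.8)
def run(tag,dtab):
    g0,g1=G(S0),G(load(tag))
    f=cv2.goodFeaturesToTrack(g0,60,.005,4,mask=m)
    n,st,e=cv2.calcOpticalFlowPyrLK(g0,g1,f,None,winSize=(15,15),maxLevel=2)
    b2,st2,_=cv2.calcOpticalFlowPyrLK(g1,g0,n,None,winSize=(15,15),maxLevel=2)
    a=f.reshape(-1,2);b=n.reshape(-1,2);ok=(st.ravel()==1)&(np.linalg.norm(b2.reshape(-1,2)-a,axis=1)<.3)
    a,b=a[ok],b[ok]
    Rz=R.from_euler('z',fit.p[2]).as_matrix()
    loc=(np.array([atz(S0,u,.08) for u in a])-[fit.p[0],fit.p[1],.08])@Rz
    tab=np.array([-.067,.089,.032]); d=Rz.T@np.array(dtab)
    M=lambda q:R.from_rotvec(q).as_matrix()
    mv=lambda q:fit.W(fit.p,(loc-tab)@M(q).T+tab+d+[0,0,.08])
    r=least_squares(lambda q:np.r_[(proj(S0,mv(q))-b).ravel()],np.zeros(3),loss='soft_l1',f_scale=.3)
    q=r.x
    print(tag,'rot',q.round(3),len(a),'res',np.median(abs(r.fun)).round(2))
    for nm,v in dict(far=(62,-84,0),c=(0,0,0)).items():
        v=np.array(v)/1e3; print(nm,((M(q)@(v-tab)+tab+d-v)*1e3).round(1))
if __name__=='__main__':
    run('s14',(-.0015,-.0025,.0134)); run('s15',(-.001,-.004,.0243)); run('s11',(0,0,0))
E
python3 tilt.py
```

```text
s14 rot [0.072 0.047 0.013] 34 res 0.17
far [-0.4  1.9 -4.9]
c [-1.3  0.7  4. ]
s15 rot [0.132 0.07  0.016] 30 res 0.44
far [-0.5  4.3 -7. ]
c [-1.3  2.2  8.3]
s11 rot [-0.003  0.005  0.001] 48 res 0.09
far [-0.  -0.  -0.2]
c [-0.1 -0.  -0.1]
```

drive_tool([
  [[0, 0, 0.004], 0],
  [[0, 0, 0.004], 0],
  [[0, 0, 0.004], 0],
  [[0, 0, 0], 0],
])

```text
time_s: 13.05
eef_pos: [0.4693, 0.0445, 0.133]
eef_rot: [0.008, 0.506, 0.863, 0.004]
wrist_force: [0.3, 0.2, -1.1]
opening: 0.082
```

drive_tool([
  [[0, 0, 0.01], 0],
  [[0, 0, 0.02], 0],
  [[0, 0, 0.02], 0],
  [[0, 0, 0.02], 0],
  [[0, 0, 0], 0],
  [[0, 0, 0], 0],
])

```text
time_s: 13.65
eef_pos: [0.4684, 0.0447, 0.2071]
eef_rot: [0.008, 0.506, 0.863, 0.004]
wrist_force: [0.2, 0.2, -0.7]
opening: 0.077
```

```bash
python3 - <<'E'
from h import *
s=snap('side','s16');o=get_obs()
print(o['eef_pos'],o['eef_rot'],o['wrist_force'],o['torque'],o['opening'])
cv2.imwrite('pics/s16z.png',cv2.resize(s['frame'][165:305,220:360,::-1],None,fx=4,fy=4,interpolation=cv2.INTER_CUBIC))
E
```

```text
[0.46858576 0.04470176 0.20711847] [0.0080953  0.50570563 0.86265749 0.00428216] [ 0.76133939  0.06479535 -0.98114869] [0.02570044 0.06082092 0.03178531] 0.07819769224840789
```

View pics/s16z.png

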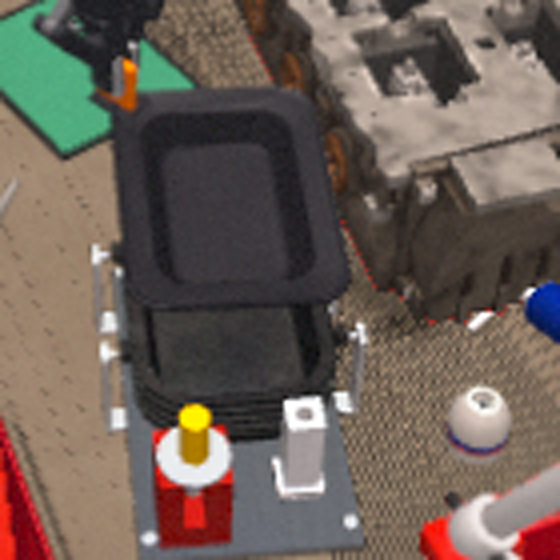

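drive_tool([
  [[0, 0.01, 0.01], 0],
  [[0, 0.02, 0.005], 0],
  [[0, 0.03, 0], 0],
  [[0, 0.035, 0], 0],
  [[0, 0.035, 0], 0],
  [[0, 0.035, 0], 0],
  [[0, 0.035, 0], 0],
  [[0, 0.035, 0], 0],
  [[0, 0.03, 0], 0],
  [[0, 0.02, 0], 0],
])

```text
time_s: 14.7
eef_pos: [0.4621, 0.3437, 0.2188]
eef_rot: [0.003, 0.508, 0.861, 0.001]
wrist_force: [-0.1, -0.2, -1.5]
opening: 0.081
```

drive_tool([
  [[0, 0.01, 0], 0],
  [[0, 0.005, 0], 0],
  [[0, 0, 0], 0],
  [[0, 0, 0], 0],
  [[0, 0, 0], 0],
])

```text
time_s: 15.2
eef_pos: [0.4598, 0.3608, 0.2169]
eef_rot: [0.002, 0.507, 0.862, -0.001]
wrist_force: [-0.1, 0.1, -0.6]
opening: 0.085
```

```bash
python3 - <<'E'
from h import *
s=snap('side','s17');t=snap('top','t17');o=get_obs()
print(o['eef_pos'],o['eef_rot'],o['wrist_force'],o['torque'],o['opening'],o['time_s'])
cv2.imwrite('pics/s17z.png',cv2.resize(s['frame'][100:250,160:320,::-1],None,fx=4,fy=4,interpolation=cv2.INTER_CUBIC))
cv2.imwrite('pics/t17z.png',cv2.resize(t['frame'][130:270,140:340,::-1],None,fx=4,fy=4,interpolation=cv2.INTER_CUBIC))
E
```

```text
[0.45996731 0.36076469 0.21704848] [ 1.89387448e-03  5.07225651e-01  8.61810963e-01 -6.44218039e-04] [ 0.82062151  1.07218526 -1.08519394] [0.06555604 0.01358508 0.04932805] 0.07986764517915666 15.3
```

View pics/s17z.png

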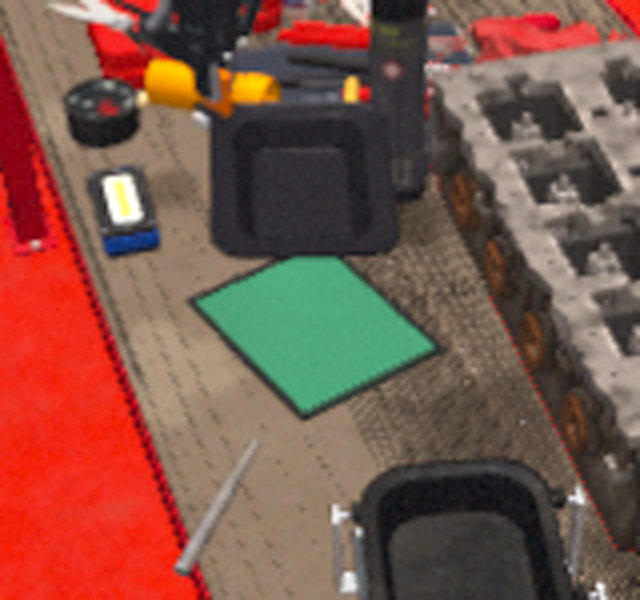

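View pics/t17z.png

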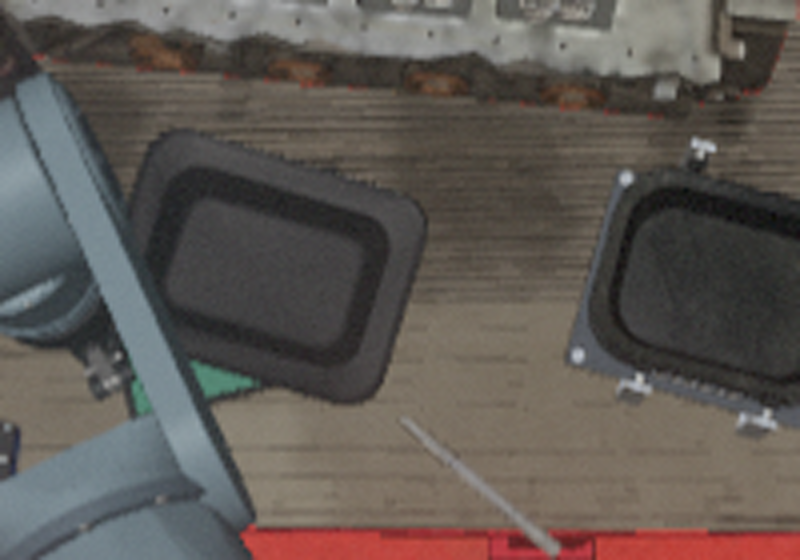

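drive_tool([
  [[0.004, 0.012, 0], 0],
  [[0.004, 0.014, 0], 0],
  [[0, 0.009, 0.003], 0],
  [[0, 0, 0], 0],
  [[0, 0, 0], 0],
  [[0, 0, 0], 0],
])

```text
time_s: 15.9
eef_pos: [0.4696, 0.3972, 0.221]
eef_rot: [0.002, 0.508, 0.861, -0.0]
wrist_force: [0.7, -0.4, -1.0]
opening: 0.081
```

```bash
python3 - <<'E'
from h import *
print(atz(load('t17'),(209.5,196.8),.19))
s=snap('side','s18');t=snap('top','t18');o=get_obs()
print(o['eef_pos'],o['eef_rot'],o['wrist_force'],o['dq'].round(3),o['opening'],o['time_s'])
cv2.imwrite('pics/s18z.png',cv2.resize(s['frame'][100:250,160:320,::-1],None,fx=4,fy=4,interpolation=cv2.INTER_CUBIC))
cv2.imwrite('pics/t18z.png',cv2.resize(t['frame'][130:270,140:340,::-1],None,fx=4,fy=4,interpolation=cv2.INTER_CUBIC))
E
```

```text
[0.49395233 0.2480669  0.19      ]
[0.46960031 0.39698743 0.22092975] [ 2.21250530e-03  5.08560363e-01  8.61023485e-01 -1.42058696e-04] [ 0.19062516 -0.4925027  -1.20585467] [-0.001  0.001  0.003  0.001  0.001  0.002] 0.07861632940674013 16.0
```

View pics/s18z.png

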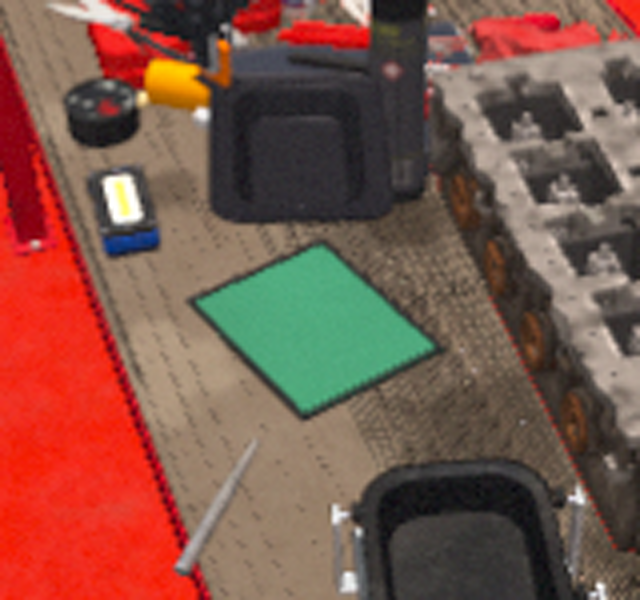

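View pics/t18z.png

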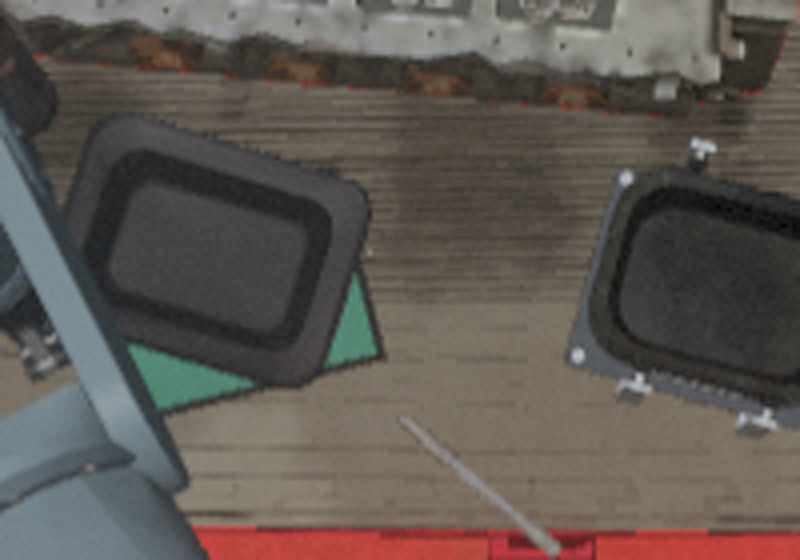

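```bash
cat > pose.py <<'E'
from h import *
import fit
from scipy.optimize import least_squares
from scipy.ndimage import map_coordinates
# silhouette fit: dark tray rim outline calibrated via rounded-rect model, both views
xs=np.linspace(-69,69,47);ys=np.linspace(-91,91,61)
X,Y=np.meshgrid(xs,ys); 
rim=np.c_[X.ravel(),Y.ravel(),np.full(X.size,5.)]/1e3
inner=(abs(rim[:,0])<.030)&(abs(rim[:,1])<.055)
rim[inner,2]=-.020
mid=(~inner)&(abs(rim[:,0])<.046)&(abs(rim[:,1])<.069)
corner=(np.hypot(np.maximum(abs(rim[:,0])-.045,0),np.maximum(abs(rim[:,1])-.067,0))>.024)|((rim[:,0]<-.03)&(rim[:,1]>.05))
rim=rim[~(mid|corner)]
def gray(c): return cv2.GaussianBlur(cv2.cvtColor(c['frame'],cv2.COLOR_RGB2GRAY).astype(np.float32),(0,0),1.0)
def samp(g,uv): return map_coordinates(g,[uv[:,1],uv[:,0]],order=1)
p=fit.p
def world(P,q): # q: rotvec(3) world, pos(3)
    return P@(R.from_rotvec(q[:3]).as_matrix()@R.from_euler('z',p[2]).as_matrix()).T+q[3:]
seat=np.r_[0,0,0,p[0],p[1],.08]
def solve(st,tt,tabw):
    V=[(load('s9'),load(st)),(load('top0'),load(tt))]
    data=[]
    for a,b in V:
        va=samp(gray(a),proj(a,world(rim,seat))); data.append((b,gray(b),va))
    tabl=np.array([-.067,.089,.032])
    def pose(r):
        w=r[:3]; t=tabw-world(tabl[None],np.r_[w,0,0,0])[0]; return np.r_[w,t]
    def f(r):
        out=[]
        P=world(rim,pose(r))
        for k,(b,g,va) in enumerate(data):
            v=samp(g,proj(b,P)); 
            out.append(v-va-r[3+k])
        return np.r_[np.concatenate(out)/6]
    best=None
    ax=np.array([np.cos(.515),np.sin(.515),0])
    for t0 in (0,.05,.1,.15,.2,.3):
      for sgn in(1,-1):
        r=least_squares(f,np.r_[sgn*t0*ax,0,0],loss='soft_l1',diff_step=1e-3)
        if best is None or r.cost<best.cost: best=r
    q=pose(best.x); M=R.from_rotvec(q[:3]).as_matrix()
    print('cost',best.cost,'rot',q[:3].round(3),'tilt',np.arccos(M[2,2]).round(3),'centre',q[3:].round(4))
if __name__=='__main__':
    # tab position = seated tab + TCP displacement since the grip
    tab0=fit.W(p,np.array([[-.067,.089,.112]]))[0]; g0=np.array([.4705,.0484,.0951])
    import sys
    tcp=np.array([float(v) for v in sys.argv[3:6]])
    solve(sys.argv[1],sys.argv[2],tab0+tcp-g0)
E
python3 pose.py s18 t18 .4696 .3970 .2209;python3 pose.py s17 t17 .460 .3608 .2170
```

```text
cost 596.2719645247992 rot [ 0.062  0.045 -0.005] tilt 0.077 centre [0.5056 0.2945 0.1976]
cost 845.6636780863996 rot [0.04  0.07  0.002] tilt 0.08 centre [0.4959 0.2578 0.195 ]
```

drive_tool([
  [[0, 0, 0], 0],
  [[0, 0, 0], 0],
  [[0, 0, 0], 0],
  [[0, 0, 0], 0],
  [[0, 0, 0], 0],
  [[0, 0, 0], 0],
  [[0, 0, 0], 0],
])

```text
time_s: 16.7
eef_pos: [0.4695, 0.3961, 0.221]
eef_rot: [0.002, 0.509, 0.861, -0.0]
wrist_force: [0.1, -0.3, -1.8]
opening: 0.077
```

```bash
python3 - <<'E'
from h import *
s=snap('side','s19');t=snap('top','t19');o=get_obs()
print(o['eef_pos'],o['opening'],o['wrist_force'],o['time_s'])
E
python3 pose.py s19 t19 .4696 .3970 .2209
```

```text
[0.46955654 0.39613085 0.22101328] 0.08028931306053874 [-0.29782294  0.29511384 -0.64780342] 16.8
cost 618.3394608390987 rot [ 0.054  0.044 -0.008] tilt 0.07 centre [0.5054 0.2941 0.1985]
```

View pics/s19.png

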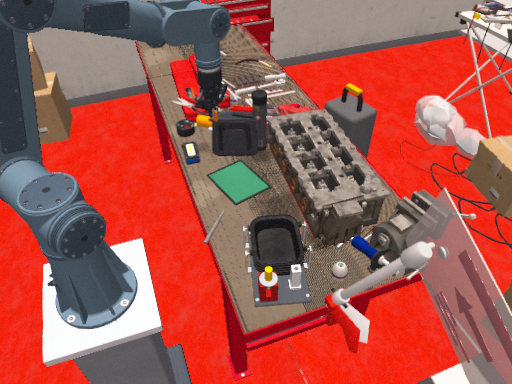

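The picture shows the tray held steady at (237,133). The pin is upright in the red block at (268,280), and the lamp, chuck and punch are where they started. I'm handing in now.

```bash
python3 -c "
from bench import hand_in; print(hand_in())"
```

```text
the job is handed in; nothing more can be done
None
```

I parked the pin in the red block's notch, peeled the tray off by its tab, and handed in with the tray held over the mat. That took about 17 s of the 58 s allowed. The hand-in gives no verdict, so what follows is from my own measurements.

- **Pin:** The last side picture shows it upright in the notch and released. The top of its handle appeared within about 1.5 px of where a fully home pin should be.
- **Peel:** The tab's corner was about 24 mm up while the opposite corner was still down. That far corner was only measured roughly: optical flow put it 5 to 7 mm below its seat, which cannot be right, so I read it as resting on the stack.
- **Tray at the end:** A picture fit put its centre at about (0.505, 0.294, 0.198) m. The mat centre is at (0.509, 0.296), so it was about 4 mm off and about 20 cm above the bench. The arm was still.
- **Tilt:** The final fit gave about 0.07 rad. The earlier estimates from the peel were higher, 0.11 to 0.15 rad, and all are under the 0.25 limit.
- **Loose tools:** The lamp, chuck and punch had not visibly moved.
- **Camera disagreement:** The wrist camera and the fixed cameras differed by about 4 mm on where the stand is. I centred each grasp and the notch entry on the wrist view, and they went in without noticeable force.

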